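# Fit the bleed-valve knob over its spacer and hold the valve open

### The job

Slide the brass spacer over the bleed valve's upright D-shaft so that it lies flat on the red release ring, and let go of it. Then take the black knob, turn it so that its white pointer is on the same side as the flat of the shaft, push it onto the shaft until it bears on the spacer, and press the red ring all the way down. Finish while still gripping the knob and holding the ring down, and leave the nut, elbow and bottle where they are.

Things in the scene. Friction and masses are not known exactly. Their poses are not given: they have to be found in the camera images.
- valve: Fixed aluminium valve block, 100 (x) x 90 (y) x 40 mm high, brass ports on its +y and -y sides reaching 71 mm from its centre (32 mm high); a round dark steel boss (52 mm across) on top reaches 48 mm above the bench. Origin at the centre of its underside, on the bench. The shaft stands on its vertical centre line.
- shaft: Fixed upright steel D-shaft on the valve's centre line, at a varying angle to the block: 18 mm round with a flat along its whole length, 3 mm from the axis. Origin on its axis, 40 mm above the bench; z up; +x points squarely out of the flat. Top 94 mm above the bench; the last 4 mm taper to 0.6 of the width. The flat is painted yellow; a yellow tick on the boss shows its side. It does not turn.
- shaft_tip (a point): Centre of the top of the D-shaft, 94 mm above the bench; same axes as the shaft.
- release (a joint): How far the red release ring is pressed down, in m: 0 at rest, 0.008 at its stop. A spring resists with 5 N at rest (so it carries the spacer and knob unpressed), rising to 10 N at the stop.
- release_top (a point): Centre of the top face of the red release ring (38 mm outside, 22 mm inside) around the shaft. 56 mm above the bench at rest, 48 mm (flush with the boss) when fully pressed.
- spacer: Loose brass ring, 36 mm outside, 21 mm bore, 20 mm high, 0.1 kg, lying flat on the bench. Origin at the centre of its underside, z up. On the release ring its top is 76 mm above the bench, and 18 mm of shaft stand out of it. Without it the knob cannot reach the release ring.
- knob: Loose black knob, 0.1 kg, upright on the bench: round skirt 44 mm across, 35 mm high; on top a bar grip 40 (x) x 12 (y) x 24 mm high. Origin: centre of the underside, z up. A white line on the bar's top points along +x. In the underside a D-bore 30 mm deep, 20.4 mm round, flat 4.2 mm from the axis on +x: it goes on only with its +x along the shaft's +x (within 0.15 rad).
- nut: Bystander: loose brass hexagon nut, 40 mm over corners, 18 mm high; origin at the centre of its underside.
- elbow: Bystander: loose brass elbow fitting, 24 mm cube with a stub up (44 mm high) and a stub along +x (to 34 mm); origin under the cube's centre.
- sealant: Bystander: small white bottle with a red cap, 36 mm across, 70 mm high; origin at the centre of its underside.

How it is judged:
By the outcome, as a careful person would: the job done as asked, in the order asked, and still so for the second after the job is handed in, while the arm keeps its last pose, push and grip.
It also fails if it takes over 58 s, if anything falls off the work surface, if the arm or the gripper's body presses on something with over 40 N, if the wrist force passes 120 N, or if a joint passes its speed limit or range.

### The arm

A 6-joint arm with a two-finger parallel gripper is mounted at the origin on the work surface. World frame = base frame: x ahead of the robot, y to its left, z up, the work surface at z = 0. Lengths are in mm, angles in rad, forces in N, time in s.
With the tool pointing down it reaches from about 300 to 775 mm from the base axis. Payload 14.6 kg.
Tool frame: the origin (TCP) lies between the finger pads; the fingertips stand manip.tip_reach ahead of it and the grasp point (between the pads) lies 5 mm behind it (manip.tip_reach is the distance from the TCP to the fingertips, in mm); z points along the fingers, y is the line along which they close (so a half turn about z gives the same grasp; the last joint's range is limited). The gripper opens to 94 mm and grips with 3 to 60 N. Pads are 16 mm wide; open, the fingers measure 119 mm over their backs; the gripper's body (75 mm by 177 mm) begins 78 mm behind the grasp point.
Start: joints at [1.274, 0.3, 1.521, -0, 1.321, -0.067], TCP at [125.279, 535.532, 219.446] pointing down, gripper open.
Joint ranges: [-3.03, 3.03], [-0.79, 2.21], [0.23, 2.52], [-1.04, 4.18], [0, 3.07], [-2.55, 2.55]. Speed limits (rad/s): [2.22, 2.22, 2.57, 3.14, 3.14, 3.14].

### API

Orientations are given as [roll, pitch, yaw] about the fixed x, y, z axes, in that order (R = Rz(yaw) Ry(pitch) Rx(roll)).
In Python, from cell import manip gives the robot as it stands. The module is installed in compiled form; this text tells all that it offers.
- The arm moves only by the shell command python3 -m creep 'ROWS' [FORCE]. ROWS is JSON, a list of rows, each a list of 3 entries, a list of its own where there are three numbers: the opening, from -1 (shut) to 1 (fully open), then the shift along the tool's x, y, z in cm, then the turn about the tool's z in units of 5 degrees (1.0 is 5 degrees). In form: [[grip, [tx, ty, tz], roll], ...]. A call has 1 to 12 rows; each row is the pose to reach, as a shift and turn from the pose commanded when the call began, along the tool's axes at that moment; what a row does not reach only later rows make up. A row lasts 1/10 s, in which the tool goes at most 50 mm and 8.59 degrees, less where a joint would pass 70% of its speed; a pose out of reach is approached as far as the arm can. A call with a gripper value outside its range is refused whole. The fingers move at their own pace and stop on an object; FORCE is the grip in N (left out, the last holds). Time passes only in rows, so rows that repeat a pose let the fingers close. It gives the time, the measured TCP pose, the force, the opening and the grip force at its end, in the units of the state.
- manip.read_state(): the state, without advancing time (a new reading comes with each control period).
- manip.camera(name): name is "scene" or "side" or "wrist"; returns the picture (420x560x3 uint8, red, green, blue); there is no depth.
- manip.camera_params(name): a dict with "fovy" (degrees; the focal length in pixels is half the picture's height over the tangent of half this angle, whatever the lens; pixels are square), "cx", "cy" (the principal point, pixels), "k1" (the pictures are not rectified: a ray, as slopes to the right and down, at radius r is drawn at 1 + k1 r^2 times it, then the intrinsics apply), "origin" and "attitude" of the camera in the world. Camera axes: x right, y down, z forward; pixel columns grow to the right and rows downward; lengths in mm; the calibration is good to about 2 mm. A picture is of the moment at which its call begins: read the wrist's pose just before it. camera_params takes no time and is no camera call; for the wrist camera it gives the pose at the moment of the call.
- manip.sign_off(): hands the job in; it is judged then, once.
The state is a dict: "clock": time; "joints": joint angles; "qd": joint speeds; "effort": joint torques, N m; "eef_pos": TCP position; "eef_rot": TCP orientation; "wrist_force": force on the tool from outside, world axes, zero at the start; "moment": the same for the moment, N m; "finger_gap": finger opening in mm; "finger_force": force on a finger pad.
Only numpy, scipy, OpenCV 4.12 (cv2) and the standard library are available. Lean on these libraries where they do the work, as an engineer would, in place of code of your own. Each camera call takes 0.05 s, during which the arm holds its last target. There are 200 camera calls.

## Working session

There is one attempt and no reset: what is moved stays moved. The work goes in short steps, Python scripts to look and compute and a shell command to move; the robot and the scene stay as the last step left them, time stands still between calls to the robot, and variables do not carry over. Pictures are saved under pics/ and viewed, at most 13 in all, crops included, and the job is handed in when it is done.

```bash
mkdir -p pics; python3 - <<'E'
from cell import manip
import cv2,numpy as np
print(manip.read_state(), manip.tip_reach)
ims=[]
for n in("scene","side","wrist"):
    p=manip.camera_params(n);print(n,p)
    im=manip.camera(n)[:,:,::-1].copy();cv2.imwrite(f"pics/raw_{n}.png",im);ims.append(im)
E
```

```text
{'clock': 0.0, 'joints': array([ 1.27439388e+00,  3.00530955e-01,  1.52157736e+00, -3.48242955e-05,
        1.32069921e+00, -6.65732175e-02]), 'qd': array([-3.36209992e-04, -1.64519079e-03,  9.63992688e-04,  1.15191170e-03,
        4.91541798e-05,  6.32459801e-04]), 'effort': array([ 5.61427732e-04, -5.31784201e+01, -3.52737808e+01,  7.08972942e-02,
        2.43730098e-02, -7.03275646e-05]), 'eef_pos': array([125.22114738, 535.30286097, 218.85506537]), 'eef_rot': array([-3.14037823e+00, -4.71624643e-05,  2.91177203e+00]), 'wrist_force': array([-0.2146819 , -0.24910987, -0.07008892]), 'moment': array([ 0.01843219, -0.0436241 ,  0.02769831]), 'finger_force': 0.0, 'finger_gap': 94.17120118628841} 14.0
scene {'fovy': 55.70042648331362, 'cx': 279.2027518705621, 'cy': 205.02033293821745, 'k1': -0.08248423037340266, 'origin': array([1086.72576324, -149.77772937,  546.1672251 ]), 'attitude': array([-2.28785807,  0.01043218,  1.28056398])}
side {'fovy': 47.92339178435021, 'cx': 274.72907955916287, 'cy': 209.2504284281307, 'k1': -0.09820313761444693, 'origin': array([ 417.36510483, -644.06790343,  782.43246652]), 'attitude': array([-2.40140274,  0.01921539, -0.28070965])}
wrist {'fovy': 70.02302993796803, 'cx': 277.45026633004767, 'cy': 212.3374865590773, 'k1': -0.06327405254775939, 'origin': array([ 57.48888252, 551.79992624, 383.97327614]), 'attitude': array([2.89815434e+00, 1.25763804e-03, 1.34032073e+00])}
```

View pics/raw_scene.png

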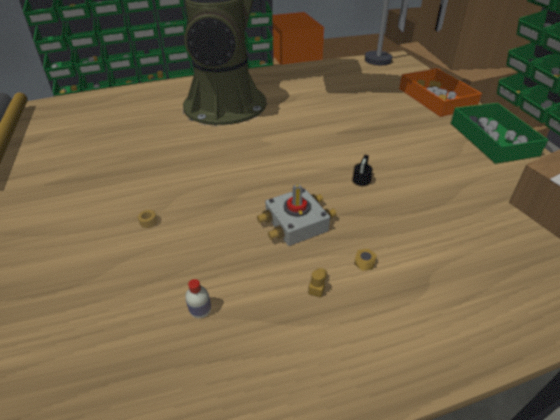

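View pics/raw_side.png

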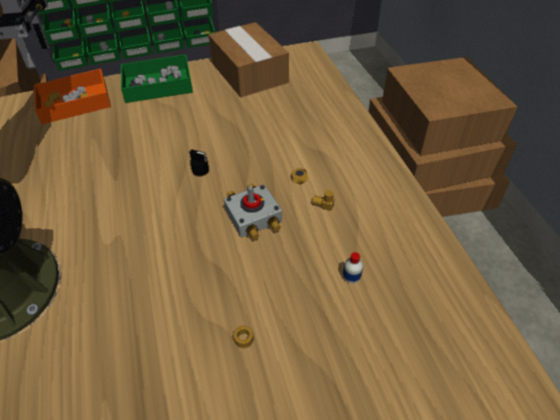

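View pics/raw_wrist.png

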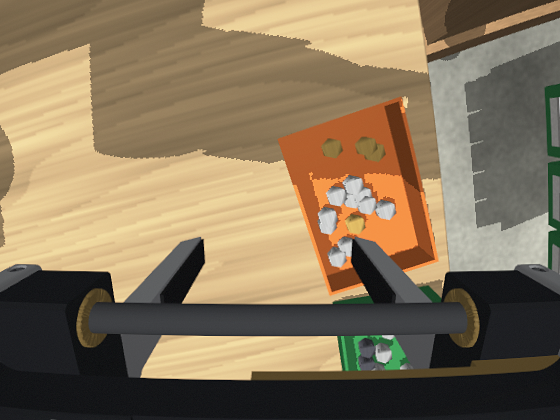

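The scene view shows the spacer at (147,218), the valve and shaft at (297,205), the knob at (363,172), the nut at (366,260), the elbow at (318,282) and the bottle at (198,300). The side view shows the spacer at (243,336), shaft (252,198), knob (199,163), nut (300,175), elbow (324,200) and bottle (353,267). The wrist view shows only bins.

```bash
cat > h.py <<'E'
from cell import manip
import cv2,numpy as np
from scipy.spatial.transform import Rotation as R
def rays(p,uv):
    f=210/np.tan(np.radians(p["fovy"]/2)); uv=np.atleast_2d(uv).astype(float)
    d=(uv-[p["cx"],p["cy"]])/f; s=d.copy()
    for _ in range(20): s=d/(1+p["k1"]*(s**2).sum(1,keepdims=True))
    return np.c_[s,np.ones(len(s))]@R.from_euler("xyz",p["attitude"]).as_matrix().T
def plane(p,uv,z):
    d=rays(p,uv); return p["origin"]+d*((z-p["origin"][2])/d[:,2])[:,None]
def project(p,X):
    c=(np.atleast_2d(X)-p["origin"])@R.from_euler("xyz",p["attitude"]).as_matrix()
    s=c[:,:2]/c[:,2:]; f=210/np.tan(np.radians(p["fovy"]/2))
    return s*(1+p["k1"]*(s**2).sum(1,keepdims=True))*f+[p["cx"],p["cy"]]
def tri(ps,uvs):
    A=np.zeros((3,3));b=np.zeros(3);L=[]
    for p,u in zip(ps,uvs):
        d=rays(p,u)[0];d/=np.linalg.norm(d);M=np.eye(3)-np.outer(d,d);A+=M;b+=M@p["origin"];L.append((M,p["origin"]))
    X=np.linalg.solve(A,b);return X,[round(float(np.linalg.norm(M@(X-o))),1) for M,o in L]
def blob(im,lo,hi,box):
    x0,y0,x1,y1=box
    m=cv2.inRange(cv2.cvtColor(im[y0:y1,x0:x1],cv2.COLOR_BGR2HSV),lo,hi)
    c=max(cv2.findContours(m,cv2.RETR_EXTERNAL,cv2.CHAIN_APPROX_NONE)[0],key=cv2.contourArea)
    return cv2.convexHull(c)[:,0]+[x0,y0],cv2.contourArea(c)
def centre(h):
    m=cv2.moments(h.astype(np.float32).reshape(-1,1,2));return np.array([m["m10"],m["m01"]])/m["m00"]
E
python3 - <<'E'
from h import *
A,B=cv2.imread("pics/raw_scene.png"),cv2.imread("pics/raw_side.png")
P=[manip.camera_params(n) for n in("scene","side")]
# rough positions and appearance
for n,a,b in[("spacer",(147,218),(243,336)),("knob",(363,172),(199,163)),("tip",(298,187),(251,187)),("nut",(366,260),(300,175)),("elbow",(318,282),(326,200)),("bottle",(198,300),(353,267))]:
    X,e=tri(P,[a,b]);print(n,X.round(0),e)
t=[]
for im,c in((A,(147,218)),(B,(243,336)),(A,(363,172)),(B,(199,163)),(A,(297,208)),(B,(253,205))):
    t.append(cv2.resize(im[c[1]-27:c[1]+27,c[0]-26:c[0]+26],(260,270),interpolation=cv2.INTER_NEAREST))
cv2.imwrite("pics/crops.png",np.vstack([np.hstack(t[::2]),np.hstack(t[1::2])]))
E
```

```text
spacer [ 459. -243.   14.] [0.3, 0.3]
knob [463. 223.  26.] [0.6, 0.6]
tip [549.  41.  92.] [0.9, 0.9]
nut [686. 124.  12.] [0.1, 0.1]
elbow [712.  23.  21.] [0.7, 0.7]
bottle [ 697. -171.   31.] [0.6, 0.6]
```

View pics/crops.png

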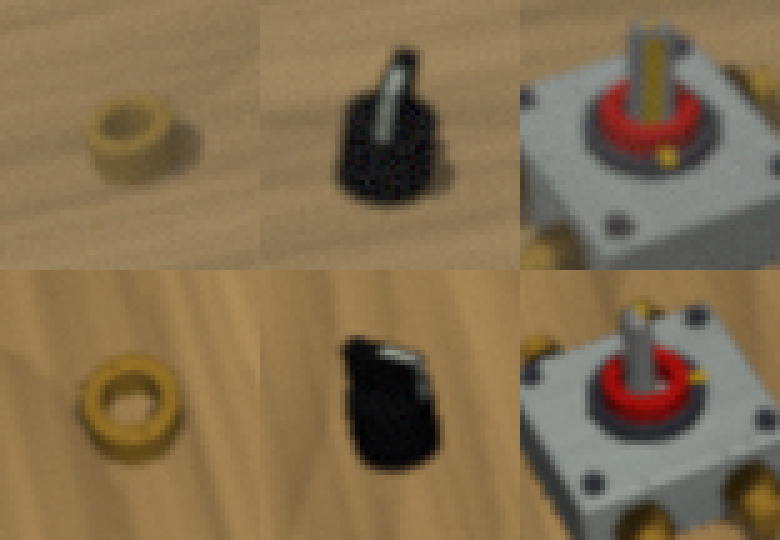

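```bash
cat >> h.py <<'E'
def wrap(a): return (a+np.pi)%(2*np.pi)-np.pi
def plan(xyz,yaw=None):
    s=manip.read_state();M=R.from_euler("xyz",s["eef_rot"]).as_matrix()
    t=M.T@(np.array(xyz,float)-s["eef_pos"])/10
    y=s["eef_rot"][2]; yaw=y if yaw is None else yaw
    print("t",s["clock"],"pos",s["eef_pos"].round(1),"rot",s["eef_rot"].round(3),"shift cm",t.round(3),"roll5",round(float(-np.degrees(wrap(yaw-y))/5),3),"j6",s["joints"][5].round(3),"F",s["wrist_force"].round(1),"gap",round(float(s["finger_gap"]),1))
E
python3 - <<'E'
from h import *
A,B=cv2.imread("pics/raw_scene.png"),cv2.imread("pics/raw_side.png")
P=[manip.camera_params(n) for n in("scene","side")]
# shaft tip/tick, knob line
print("tick",tri(P,[(300.6,212.6),(262.4,199.6)]), plane(P[0],(300.6,212.6),48),plane(P[1],(262.4,199.6),48))
for p,a,b in((P[0],(365,157.4),(361.6,173)),(P[1],(197,152),(206,160))):
    q=plane(p,[a,b],59);d=q[1]-q[0];print("line",q.round(1),np.arctan2(d[1],d[0]))
red=[]
for p,im,bx in((P[0],A,(275,185,320,235)),(P[1],B,(235,185,280,230))):
    m=np.zeros(im.shape[:2],np.uint8);h,a=blob(im,(0,150,80),(6,255,255),bx);red.append(centre(h));print("red",centre(h),a,plane(p,centre(h),54))
print(tri(P,red))
w=manip.camera_params("wrist");s=manip.read_state()
M=R.from_euler("xyz",s["eef_rot"]).as_matrix()
for u in((278,60),(278,150),(278,212)): print("wrist hit rel. TCP, tool axes",u,(M.T@(plane(w,u,20)[0]-s["eef_pos"])).round(0))
plan([459,-243,219],1.084)
E
```

```text
tick (array([571.82963663,  39.63072089,  48.79168886]), [0.8, 0.8]) [[570.23226611  40.71734544  48.        ]] [[572.15247648  39.31084588  48.        ]]
line [[454.8 227.7  59. ]
 [504.3 195.8  59. ]] -0.5722849200727829
line [[462.7 224.1  59. ]
 [478.  189.6  59. ]] -1.1534191797569042
red [296.15881326 204.35689354] 102.5 [[552.04590782  37.94860403  54.        ]]
red [251.90917603 200.53464419] 110.5 [[548.82099943  37.66314436  54.        ]]
(array([549.29435377,  39.16209042,  51.83550203]), [0.4, 0.4])
wrist hit rel. TCP, tool axes (278, 60) [156.   1. 199.]
wrist hit rel. TCP, tool axes (278, 150) [ 56.   1. 199.]
wrist hit rel. TCP, tool axes (278, 212) [-20.   1. 199.]
t 0.15 pos [125.2 535.4 219. ] rot [-3.141 -0.     2.912] shift cm [-5.0228e+01 -6.8191e+01  5.6000e-02] roll5 20.945 j6 -0.067 F [0.8 0.3 0.2] gap 94.3
```

```bash
python3 -m creep '[[1,[-44.1,-25.5,0],7.1],[1,[-44.1,-25.5,0],7.1],[1,[-44.1,-25.5,0],7.1],[1,[-44.1,-25.5,0],7.1],[1,[-44.1,-25.5,0],7.1],[1,[-44.1,-25.5,0],7.1],[1,[-44.1,-25.5,0],7.1],[1,[-44.1,-25.5,0],7.1],[1,[-44.1,-25.5,0],7.1],[1,[-44.1,-25.5,0],7.1],[1,[-44.1,-25.5,0],7.1],[1,[-44.1,-25.5,0],7.1]]'
python3 - <<'E'
from h import *
plan([496,186,219],2.29)
E
```

```text
clock: 1.35
eef_pos: [497.1, 185.8, 218.9]
eef_rot: [-3.141, -0.001, 2.29]
wrist_force: [0.1, -0.1, -0.3]
finger_gap: 94.1
finger_force: 0.0
t 1.35 pos [497.1 185.8 218.9] rot [-3.141e+00 -1.000e-03  2.290e+00] shift cm [ 0.085 -0.067 -0.013] roll5 -0.002 j6 -0.43 F [ 0.1 -0.1 -0.3] gap 94.1
```

```bash
cat > w.py <<'E'
import sys,json
from h import *
n=sys.argv[1];p=manip.camera_params("wrist");im=manip.camera("wrist")[:,:,::-1].copy()
cv2.imwrite(f"pics/{n}.png",im);json.dump({k:np.array(v).tolist() for k,v in p.items()},open(f"pics/{n}.json","w"))
E
python3 w.py k1; python3 -m creep '[[1,[-19.4,-5.7,0],0],[1,[-19.4,-5.7,0],0],[1,[-19.4,-5.7,0],0],[1,[-19.4,-5.7,0],0],[1,[-19.4,-5.7,0],0],[1,[-19.4,-5.7,0],0],[1,[-19.4,-5.7,0],0],[1,[-19.4,-5.7,0],0]]'; python3 w.py v1
python3 - <<'E'
from h import *
cv2.imwrite("pics/kv.png",np.hstack([cv2.imread(f"pics/{n}.png")[20:300,90:490] for n in("k1","v1")]))
E
```

```text
clock: 2.2
eef_pos: [581.5, 5.3, 219.7]
eef_rot: [3.141, 0.0, 2.295]
wrist_force: [-0.1, -1.0, 0.5]
finger_gap: 93.9
finger_force: 0.0
```

View pics/kv.png

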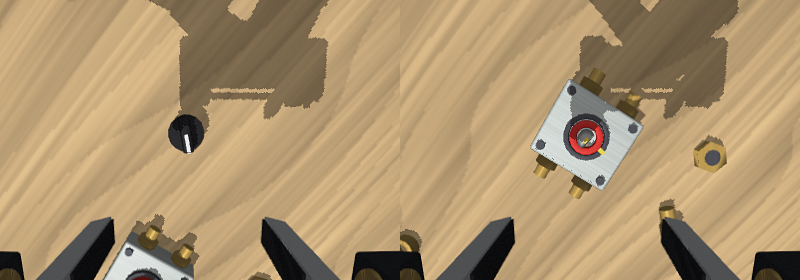

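Left half: the knob is at full-frame (275,153), with its white line pointing down the picture. Right half: the valve's shaft is at (277,158), and the yellow tick is at about (292,172), to the lower right.

```bash
cat >> h.py <<'E'
import json
def load(n):
    p={k:np.array(v) for k,v in json.load(open(f"pics/{n}.json")).items()};return cv2.imread(f"pics/{n}.png"),p
E
python3 - <<'E'
from h import *
P=[manip.camera_params(n) for n in("scene","side")]
im,p=load("v1")
h,a=blob(im,(0,170,80),(7,255,255),(230,110,330,210));c=centre(h);print("red",c,a,plane(p,c,54))
q=plane(p,h,56)[:,:2].astype(np.float32);print("ring circle",cv2.minEnclosingCircle(q),cv2.fitEllipse(q))
h,a=blob(im,(22,150,120),(32,255,255),(285,160,305,185));t=centre(h);print("tick",t,a,plane(p,t,48))
im,p=load("k1")
h,a=blob(im,(0,0,150),(180,70,255),(265,140,290,180));r=cv2.minAreaRect(h);print("line",a,r)
x=plane(p,h,59);mu=x.mean(0);v=np.linalg.svd((x-mu)[:,:2])[2][0];print(x.min(0),x.max(0),centre(h),plane(p,centre(h),59),np.arctan2(v[1],v[0]))
h,a=blob(im,(0,0,0),(180,255,60),(250,125,300,180));print("dark",a,cv2.boundingRect(h))
for z in(0,35,59):
    q=plane(p,h,z)[:,:2].astype(np.float32);print(z,cv2.minEnclosingCircle(q))
# knob base circle vs camera direction
print(p["origin"],h.tolist())
E
```

```text
red [275.90144276 157.35525576] 864.0 [[547.69040718  41.46731893  54.        ]]
ring circle ((547.8226318359375, 41.42922592163086), 18.668516159057617) ((547.7665405273438, 41.43498992919922), (36.406978607177734, 36.962337493896484), 143.5091552734375)
tick [290.93333333 170.84444444] 15.0 [[570.41500876  41.09640125  48.        ]]
line 45.5 ((276.8559875488281, 162.70799255371094), (17.44133186340332, 3.577709197998047), 79.69515228271484)
[459.89401502 212.10471174  59.        ] [475.98724117 225.76479424  59.        ] [276.89265537 162.66949153] [[467.57672403 218.76286815  59.        ]] -0.66234441036498
dark 874.5 (259, 134, 35, 39)
0 ((461.6565246582031, 223.02932739257812), 23.713773727416992)
35 ((460.72747802734375, 224.46267700195312), 21.552080154418945)
59 ((460.0906066894531, 225.44552612304688), 20.069915771484375)
[451.46440671 238.75251285 383.95373041] [[281, 135], [285, 137], [291, 143], [293, 149], [293, 156], [292, 159], [290, 163], [282, 171], [276, 172], [274, 172], [265, 167], [261, 163], [260, 161], [259, 158], [259, 148], [260, 145], [261, 143], [267, 137], [271, 135], [275, 134]]
```

```bash
python3 -m creep '[[1,[-15.4,-25.4,6.9],0],[1,[-15.4,-25.4,6.9],0],[1,[-15.4,-25.4,6.9],0],[1,[-15.4,-25.4,6.9],0],[1,[-15.4,-25.4,6.9],0],[1,[-15.4,-25.4,6.9],0],[1,[-15.4,-25.4,6.9],0],[1,[-15.4,-25.4,6.9],0],[1,[-15.4,-25.4,6.9],0],[1,[-15.4,-25.4,6.9],0]]'; python3 w.py s1
python3 - <<'E'
from h import *
im,p=load("s1");P=[manip.camera_params(n) for n in("scene","side")]
u=project(p,[459,-243,20])[0].round().astype(int);print("expect",u)
b=(u[0]-45,u[1]-45,u[0]+45,u[1]+45)
hsv=cv2.cvtColor(im,cv2.COLOR_BGR2HSV);print(hsv[b[1]:b[3]:6,u[0]].tolist())
print(hsv[u[1],b[0]:b[2]:6].tolist())
cv2.imwrite("pics/s1c.png",cv2.resize(im[b[1]:b[3],b[0]:b[2]],(540,540),interpolation=cv2.INTER_NEAREST))
plan([459,-243,60])
E
```

```text
clock: 3.25
eef_pos: [493.7, -278.5, 151.0]
eef_rot: [3.141, 0.001, 2.294]
wrist_force: [0.1, 0.5, -0.2]
finger_gap: 94.2
finger_force: 0.0
expect [275 159]
[[18, 96, 127], [18, 99, 119], [18, 96, 114], [17, 95, 115], [19, 96, 120], [20, 145, 120], [17, 96, 114], [18, 96, 200], [18, 95, 124], [20, 147, 78], [21, 141, 229], [17, 96, 186], [18, 96, 185], [18, 96, 212], [18, 95, 207]]
[[18, 96, 200], [18, 96, 199], [18, 95, 183], [18, 94, 179], [18, 97, 103], [20, 143, 121], [19, 97, 124], [18, 99, 121], [18, 95, 118], [18, 94, 108], [20, 144, 195], [18, 96, 186], [18, 95, 203], [18, 96, 212], [18, 94, 197]]
t 3.3 pos [ 493.6 -278.6  150.9] rot [3.141e+00 1.000e-03 2.294e+00] shift cm [ 4.968 -0.239  9.089] roll5 -0.0 j6 -1.302 F [0.3 0.4 0.3] gap 93.8
```

View pics/s1c.png

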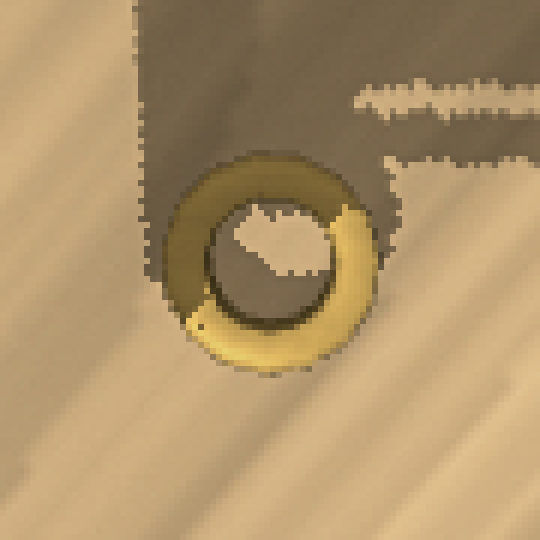

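The spacer's ring fills the crop around (270,262), which is full-frame (275,159), and it stands well apart in saturation.

```bash
python3 - <<'E'
from h import *
im,p=load("s1")
h,a=blob(im,(15,120,0),(26,255,255),(230,114,320,204));print(a)
for z in(0,10,20):
    q=plane(p,h,z)[:,:2].astype(np.float32);print(z,cv2.minEnclosingCircle(q),cv2.fitEllipse(q))
A,B=cv2.imread("pics/raw_scene.png"),cv2.imread("pics/raw_side.png")
P=[manip.camera_params(n) for n in("scene","side")]
# bore centre (top face) in far views: from crops, (128,122)/(130,397)
ua=(147-26+129/5,218-27+118/5);ub=(243-26+131/5,336-27+(392-270)/5)
c=centre(h)
X,e=tri([p]+P,[c,ua,ub]);print("top",X,e)
plan([X[0],X[1],60])
E
```

```text
975.5
0 ((458.6085205078125, -242.7151336669922), 18.9351863861084) ((458.51507568359375, -242.69219970703125), (37.193809509277344, 37.31782531738281), 43.88526153564453)
10 ((458.2583923339844, -242.17784118652344), 18.3358211517334) ((458.1679382324219, -242.1556396484375), (36.01655960083008, 36.13665008544922), 43.88327407836914)
20 ((457.90826416015625, -241.64056396484375), 17.736482620239258) ((457.8207702636719, -241.6190948486328), (34.839324951171875, 34.95547103881836), 43.88369369506836)
top [ 458.73270072 -241.71670581   21.7846406 ] [1.1, 0.2, 1.2]
t 3.3 pos [ 493.6 -278.6  150.9] rot [3.141e+00 1.000e-03 2.294e+00] shift cm [ 5.082 -0.174  9.089] roll5 -0.0 j6 -1.302 F [0.3 0.4 0.3] gap 93.8
```

```bash
python3 -m creep '[[1,[5.08,-0.18,7.0],0],[1,[5.08,-0.18,7.0],0],[1,[5.08,-0.18,7.0],0],[1,[5.08,-0.18,7.0],0],[1,[5.08,-0.18,7.0],0],[1,[5.08,-0.18,7.0],0]]'; python3 - <<'E'
from h import *
plan([458.2,-242.1,18])
E
```

```text
clock: 3.9
eef_pos: [459.0, -243.6, 81.6]
eef_rot: [3.141, 0.002, 2.292]
wrist_force: [0.7, 1.0, 0.4]
finger_gap: 93.8
finger_force: 0.0
t 3.9 pos [ 459.  -243.6   81.6] rot [3.141e+00 2.000e-03 2.292e+00] shift cm [0.177 0.031 6.363] roll5 -0.0 j6 -1.28 F [0.7 1.  0.4] gap 93.8
```

```bash
python3 -m creep '[[1,[0.15,0.03,3.0],0],[1,[0.15,0.03,5.0],0],[1,[0.15,0.03,6.36],0],[1,[0.15,0.03,6.36],0],[1,[0.15,0.03,6.36],0],[1,[0.15,0.03,6.36],0]]' ; python3 -m creep '[[-1,[0,0,0],0],[-1,[0,0,0],0],[-1,[0,0,0],0],[-1,[0,0,0],0],[-1,[0,0,0],0],[-1,[0,0,0],0],[-1,[0,0,0],0],[-1,[0,0,0],0]]' 20
```

```text
clock: 4.5
eef_pos: [457.9, -242.0, 17.9]
eef_rot: [3.141, 0.002, 2.292]
wrist_force: [0.2, -0.6, -0.7]
finger_gap: 94.0
finger_force: 0.0
clock: 5.3
eef_pos: [457.2, -241.6, 16.8]
eef_rot: [-3.142, -0.0, 2.292]
wrist_force: [-1.2, -0.5, -0.5]
finger_gap: 34.7
finger_force: 20.0
```

```bash
python3 -m creep '[[-1,[0,0,-4],0],[-1,[0,0,-8],0],[-1,[0,0,-13],0],[-1,[0,0,-13],0],[-1,[0,0,-13],0],[-1,[0,0,-13],0]]'; python3 w.py g1; python3 - <<'E'
from h import *
plan([548.5,41,147])
im,p=load("g1")
print(project(p,[manip.read_state()["eef_pos"]]))
cv2.imwrite("pics/g1c.png",cv2.resize(im[140:320,180:380],(600,540),interpolation=cv2.INTER_NEAREST))
E
```

```text
clock: 5.9
eef_pos: [456.7, -241.3, 145.5]
eef_rot: [-3.141, -0.002, 2.292]
wrist_force: [-0.3, 0.2, -2.0]
finger_gap: 34.4
finger_force: 20.0
t 5.95 pos [ 456.7 -241.3  145.3] rot [-3.141e+00 -3.000e-03  2.292e+00] shift cm [15.131 25.539 -0.152] roll5 -0.0 j6 -1.278 F [ 0.7 -0.  -0.3] gap 34.5
[[276.95336996 259.67282284]]
```

View pics/g1c.png

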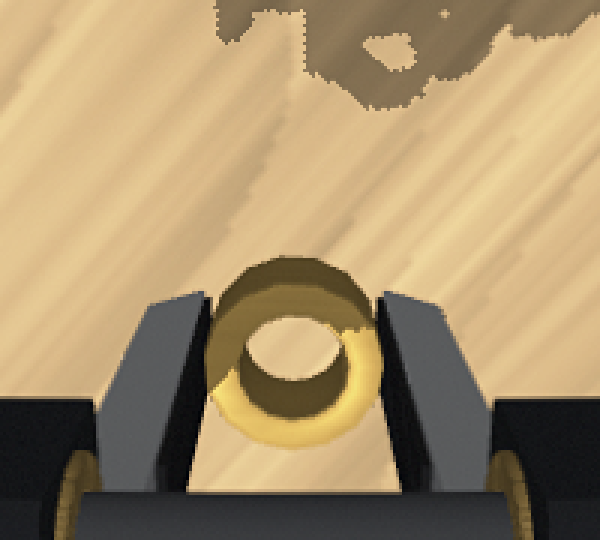

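The spacer is held level between the pads. Its top face is centred near full-frame (278,262), with the bore clear.

```bash
python3 - <<'E'
from h import *
im,p=load("g1");s=manip.read_state();M=R.from_euler("xyz",s["eef_rot"]).as_matrix();T=s["eef_pos"]
f=lambda x,y:(x/3+180-.17,y/3+140-.17)
for a,b in((f(205,366),f(382,366)),(f(294,285),f(294,448)),(f(242,366),f(348,366))):
    q=(plane(p,[a,b],T[2]+3)-T)@M;print(q.round(1),(q.mean(0)).round(1),np.linalg.norm(q[1]-q[0]))
E
```

```text
[[ -0.1 -16.8  -3. ]
 [ -0.1  17.6  -3. ]] [-0.1  0.4 -3. ] 34.38542147952035
[[ 16.4   0.5  -3. ]
 [-17.7   0.5  -3. ]] [-0.6  0.5 -3. ] 34.148099132245285
[[-0.1 -9.6 -3. ]
 [-0.1 11.  -3. ]] [-0.1  0.7 -3. ] 20.583816041019894
```

```bash
python3 -m creep '[[-1,[10.1,25.5,-0.2],0],[-1,[10.1,25.5,-0.2],0],[-1,[10.1,25.5,-0.2],0],[-1,[10.1,25.5,-0.2],0],[-1,[10.1,25.5,-0.2],0],[-1,[10.1,25.5,-0.2],0],[-1,[10.1,25.5,-0.2],0],[-1,[10.1,25.5,-0.2],0],[-1,[10.1,25.5,-0.2],0],[-1,[10.1,25.5,-0.2],0],[-1,[10.1,25.5,-0.2],0]]'; python3 w.py v2; python3 - <<'E'
from h import *
plan([548.5,41,120])
im,p=load("v2")
u=project(p,[[548,41,94],[548,41,56],[570,41,48]]);print(u)
c=u[0].astype(int)
cv2.imwrite("pics/v2c.png",cv2.resize(im[c[1]-60:c[1]+90,c[0]-75:c[0]+75],(600,600),interpolation=cv2.INTER_NEAREST));print("crop org",c-[75,60])
h,a=blob(im,(0,170,80),(7,255,255),(c[0]-60,c[1]-50,c[0]+60,c[1]+60))
q=plane(p,h,56)[:,:2].astype(np.float32);print("ring",cv2.minEnclosingCircle(q),cv2.fitEllipse(q))
E
```

```text
clock: 7.05
eef_pos: [581.8, 1.8, 148.9]
eef_rot: [-3.142, 0.0, 2.291]
wrist_force: [0.2, -0.3, -0.8]
finger_gap: 34.5
finger_force: 20.0
t 7.1 pos [581.9   1.9 148.9] rot [3.142 0.    2.291] shift cm [5.139 0.066 2.893] roll5 -0.0 j6 -0.78 F [-0.9  0.8 -1.3] gap 34.3
[[277.64016865 163.68951976]
 [277.63349222 159.97132259]
 [296.26213878 175.82211946]]
crop org [202 103]
ring ((547.6672973632812, 41.323551177978516), 18.514480590820312) ((547.6337280273438, 41.284671783447266), (36.45265579223633, 36.8090705871582), 123.53279876708984)
```

View pics/v2c.png

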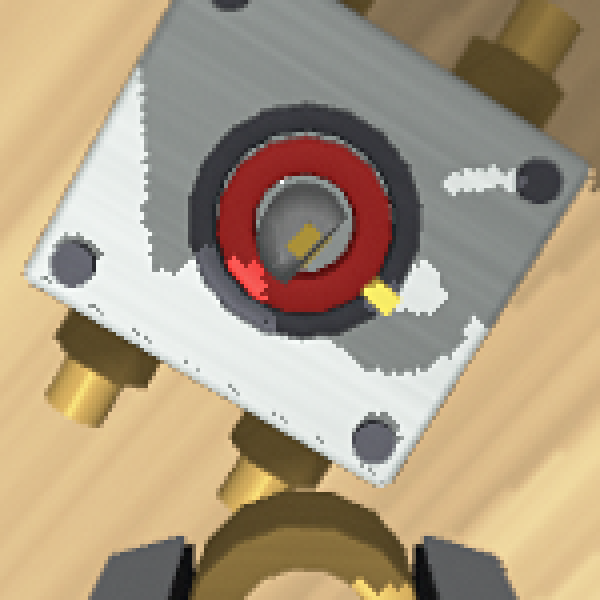

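The close view shows the shaft inside the red ring at crop (305,220), with the flat's edge and the yellow tick at (381,297) to the lower right; two views agree on the ring centre, (547.7,41.3) at 56 mm.

```bash
python3 - <<'E'
from h import *
im,p=load("v2");o=np.array([202,103])
t=plane(p,o+np.array([381,297])/4-.1,48)[0];b=plane(p,o+np.array([305,220])/4-.1,48)[0]
d=t[:2]-[547.7,41.3];print(t,b,np.arctan2(d[1],d[0]),np.linalg.norm(d))
e=plane(p,[o+np.array([287,283])/4,o+np.array([352,212])/4],90);d=e[1]-e[0];print(e,"edge normal yaw",np.arctan2(d[1],d[0])-np.pi/2)
plan([547.1,41.3,122])
E
python3 -m creep '[[-1,[5.1,0,0],0],[-1,[5.1,0,0],0],[-1,[5.1,0,0],0],[-1,[5.1,0,2.6],0],[-1,[5.1,0,2.6],0],[-1,[5.1,0,2.6],0]]';python3 - <<'E'
from h import *
plan([547.1,41.3,100])
E
```

```text
[571.38550557  40.64251566  48.        ] [547.52728828  42.22749295  48.        ] -0.02775180539860187 23.69462934910571
[[550.95182669  33.22754102  90.        ]
 [551.35327555  50.99225926  90.        ]] edge normal yaw -0.022594252852673247
t 7.1 pos [581.9   1.9 148.9] rot [3.142 0.    2.291] shift cm [ 5.254 -0.019  2.693] roll5 -0.0 j6 -0.78 F [-0.9  0.8 -1.3] gap 34.3
clock: 7.7
eef_pos: [548.6, 40.4, 123.1]
eef_rot: [-3.141, -0.0, 2.292]
wrist_force: [0.1, -0.1, -0.5]
finger_gap: 34.6
finger_force: 20.0
t 7.7 pos [548.6  40.4 123.1] rot [-3.141 -0.     2.292] shift cm [ 0.171 -0.051  2.308] roll5 -0.0 j6 -0.714 F [ 0.1 -0.1 -0.5] gap 34.6
```

```bash
python3 -m creep '[[-1,[0.15,-0.03,0],0],[-1,[0.15,-0.03,0.5],0],[-1,[0.15,-0.03,1.0],0],[-1,[0.15,-0.03,1.5],0],[-1,[0.15,-0.03,2.0],0],[-1,[0.15,-0.03,2.0],0]]';python3 - <<'E'
from h import *
plan([547.5,41.4,76])
print(manip.read_state()["moment"])
E
```

```text
clock: 8.3
eef_pos: [546.7, 41.8, 102.0]
eef_rot: [-3.141, -0.001, 2.292]
wrist_force: [0.5, 0.4, -0.0]
finger_gap: 34.6
finger_force: 20.0
t 8.3 pos [546.7  41.8 102. ] rot [-3.141e+00 -1.000e-03  2.292e+00] shift cm [-0.084  0.032  2.597] roll5 -0.0 j6 -0.712 F [ 0.5  0.4 -0. ] gap 34.6
[-0.02636064  0.00867756  0.05798321]
```

```bash
python3 -m creep '[[-1,[-0.06,0.02,0.5],0],[-1,[-0.06,0.02,1.0],0],[-1,[-0.06,0.02,1.5],0],[-1,[-0.06,0.02,2.0],0],[-1,[-0.06,0.02,2.6],0],[-1,[-0.06,0.02,2.6],0],[-1,[-0.06,0.02,2.6],0]]';python3 -m creep '[[-1,[0,0,0.1],0],[-1,[0,0,0.2],0],[-1,[0,0,0.2],0]]'
```

```text
clock: 9.0
eef_pos: [547.7, 41.5, 76.8]
eef_rot: [-3.141, -0.0, 2.292]
wrist_force: [0.0, 0.6, -0.1]
finger_gap: 34.5
finger_force: 20.0
clock: 9.3
eef_pos: [547.6, 41.5, 74.8]
eef_rot: [-3.142, -0.0, 2.292]
wrist_force: [-0.4, -0.2, -0.2]
finger_gap: 34.6
finger_force: 20.0
```

```bash
python3 -m creep '[[-1,[0,0,0.1],0],[-1,[0,0,0.15],0],[-1,[0,0,0.15],0]]';python3 -m creep '[[-1,[0,0,0.1],0],[-1,[0,0,0.1],0],[-1,[0,0,0.1],0]]'
```

```text
clock: 9.6
eef_pos: [547.6, 41.5, 73.3]
eef_rot: [-3.141, -0.0, 2.292]
wrist_force: [-0.0, -0.7, -0.8]
finger_gap: 34.7
finger_force: 20.0
clock: 9.9
eef_pos: [547.8, 41.5, 72.6]
eef_rot: [3.141, 0.0, 2.292]
wrist_force: [-1.0, -0.4, 3.8]
finger_gap: 34.4
finger_force: 20.0
```

```bash
python3 -m creep '[[-0.1,[0,0,0],0],[0.2,[0,0,0],0],[0.2,[0,0,0],0],[0.2,[0,0,0],0],[0.2,[0,0,-2],0],[0.2,[0,0,-5],0],[0.2,[0,0,-9],0],[0.2,[-3,0,-9],0],[0.2,[-5,0,-9],0],[0.2,[-5,0,-9],0],[0.2,[-5,0,-9],0]]'; python3 w.py v3; python3 - <<'E'
from h import *
im,p=load("v3");P=[manip.camera_params(n) for n in("scene","side")]
c=project(p,[547.7,41.3,76])[0].astype(int)
h,a=blob(im,(15,120,0),(26,255,255),(c[0]-38,c[1]-38,c[0]+38,c[1]+38))
q=plane(p,h,76)[:,:2].astype(np.float32);print("spacer at 76",cv2.fitEllipse(q))
t=[cv2.resize(im[c[1]-50:c[1]+50,c[0]-50:c[0]+50],(260,260))]
for n,k in(("scene",(297,203)),("side",(253,200))):
    A=manip.camera(n)[:,:,::-1];cv2.imwrite(f"pics/after_{n}.png",A);t.append(cv2.resize(A[k[1]-26:k[1]+26,k[0]-26:k[0]+26],(260,260),interpolation=cv2.INTER_NEAREST))
cv2.imwrite("pics/v3c.png",np.hstack(t))
plan([461,224,120],-0.67+np.pi)
E
```

```text
clock: 11.0
eef_pos: [580.3, 4.0, 161.9]
eef_rot: [-3.141, -0.001, 2.292]
wrist_force: [0.4, 0.2, 0.2]
finger_gap: 56.5
finger_force: 0.0
spacer at 76 ((548.5362548828125, 41.37741470336914), (34.4992790222168, 35.256343841552734), 79.7820053100586)
t 11.15 pos [580.3   4.6 162.3] rot [-3.141 -0.     2.293] shift cm [24.347  5.549  4.232] roll5 -2.049 j6 -0.777 F [-0.7  0.5  0.1] gap 56.6
```

View pics/v3c.png

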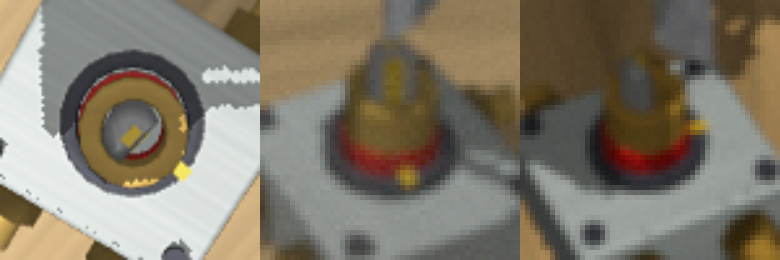

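The spacer sits flat on the red ring in all three views, with the shaft showing through it.

```bash
python3 -m creep '[[0.2,[19.4,6.4,2.2],-2.05],[0.2,[19.4,6.4,2.2],-2.05],[0.2,[19.4,6.4,2.2],-2.05],[0.2,[19.4,6.4,2.2],-2.05],[0.2,[19.4,6.4,2.2],-2.05],[0.2,[19.4,6.4,2.2],-2.05],[0.2,[19.4,6.4,2.2],-2.05],[0.2,[19.4,6.4,2.2],-2.05],[0.2,[19.4,6.4,2.2],-2.05]]'; python3 w.py k2; python3 - <<'E'
from h import *
im,p=load("k2");im0,p0=load("k1")
c=project(p,[461,224,40])[0].astype(int)
h,a=blob(im,(0,0,150),(180,70,255),(c[0]-30,c[1]-20,c[0]+30,c[1]+40))
x=plane(p,h,59);v=np.linalg.svd((x-x.mean(0))[:,:2])[2][0];lc=centre(h);print("line",a,plane(p,lc,59),np.arctan2(v[1],v[0]))
print("line tri",tri([p,p0],[lc,(276.89,162.67)]), "vs side views later")
r=cv2.minAreaRect(h);print(r)
h,a=blob(im,(0,0,0),(180,255,60),(c[0]-45,c[1]-45,c[0]+45,c[1]+45))
for z in(0,35): print("dark",z,cv2.minEnclosingCircle(plane(p,h,z)[:,:2].astype(np.float32)))
cv2.imwrite("pics/k2c.png",cv2.resize(im[c[1]-45:c[1]+45,c[0]-45:c[0]+45],(450,450),interpolation=cv2.INTER_NEAREST))
plan([461,224,90],-0.67+np.pi)
E
```

```text
clock: 12.05
eef_pos: [501.1, 191.0, 140.4]
eef_rot: [3.141, 0.0, 2.47]
wrist_force: [0.4, 0.6, 0.3]
finger_gap: 56.1
finger_force: 0.0
line 63.0 [[468.03119884 218.74933003  59.        ]] -0.6719396405088056
line tri (array([466.9754812 , 219.52310285,  71.12315661]), [0.0, 0.0]) vs side views later
((278.5, 171.5), (21.0, 3.0), 90.0)
dark 0 ((463.0050964355469, 222.3277587890625), 24.88534927368164)
dark 35 ((461.12554931640625, 223.75881958007812), 22.0336856842041)
t 12.1 pos [501.  191.1 140.4] rot [3.142 0.    2.47 ] shift cm [5.18  0.087 5.038] roll5 -0.022 j6 -0.603 F [-0.4 -0.7 -0. ] gap 56.1
```

View pics/k2c.png

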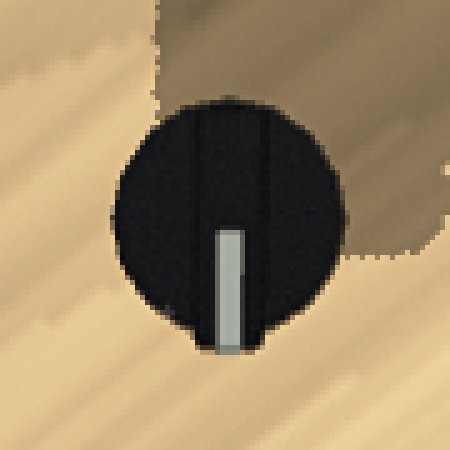

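The knob's bar runs straight up the picture, centred at crop (230,215), with the pointer toward the bottom. So the tool is already square to it and knob +x = -0.67 rad.

```bash
python3 -m creep '[[0.2,[5.15,0.08,2],0],[0.2,[5.15,0.08,5],0],[0.2,[5.15,0.08,5],0],[0.2,[5.15,0.08,5],0],[0.2,[5.15,0.08,5],0]]'; python3 - <<'E'
from h import *
plan([461.1,223.8,51.5],-0.67+np.pi)
E
```

```text
clock: 12.6
eef_pos: [462.0, 224.3, 91.8]
eef_rot: [3.14, 0.001, 2.47]
wrist_force: [0.3, 1.7, 1.2]
finger_gap: 56.4
finger_force: 0.0
t 12.6 pos [462.  224.3  91.8] rot [3.14e+00 1.00e-03 2.47e+00] shift cm [ 0.048 -0.099  4.027] roll5 -0.016 j6 -0.519 F [0.3 1.7 1.2] gap 56.4
```

```bash
python3 -m creep '[[0.2,[0,-0.05,1.5],0],[0.2,[0,-0.05,3],0],[0.2,[0,-0.05,3.9],0],[0.2,[0,-0.05,3.9],0],[0.2,[0,-0.05,3.9],0],[0.2,[0,-0.05,3.9],0]]'; python3 -m creep '[[-1,[0,0,0],0],[-1,[0,0,0],0],[-1,[0,0,0],0],[-1,[0,0,0],0],[-1,[0,0,0],0],[-1,[0,0,0],0],[-1,[0,0,0],0],[-1,[0,0,0],0]]' 45
```

```text
clock: 13.2
eef_pos: [461.0, 224.3, 52.2]
eef_rot: [3.14, 0.001, 2.471]
wrist_force: [1.1, 1.2, 0.4]
finger_gap: 56.7
finger_force: 0.0
clock: 14.0
eef_pos: [460.4, 224.1, 51.3]
eef_rot: [-3.142, -0.0, 2.471]
wrist_force: [0.4, -0.0, -1.3]
finger_gap: 11.4
finger_force: 45.0
```

```bash
python3 -m creep '[[-1,[0,0,-3],0],[-1,[0,0,-7],0],[-1,[0,0,-11],0],[-1,[0,0,-11],0],[-1,[0,0,-11],0],[-1,[0,0,-11],0]]'; python3 w.py g2; python3 - <<'E'
from h import *
s=manip.read_state();T=s["eef_pos"];M=R.from_euler("xyz",s["eef_rot"]).as_matrix()
im,p=load("g2")
print("tcp px",project(p,[T]),project(p,[T-[0,0,16]]))
for lo,hi in(((0,0,0),(180,255,60)),):
    q=project(p,[T+M@np.array([22.,0,16])])[0];print("skirt front px",q)
cv2.imwrite("pics/g2c.png",cv2.resize(im[180:330,180:380],(800,600),interpolation=cv2.INTER_NEAREST))
plan([580,41,162],np.pi-0.025)
E
```

```text
clock: 14.6
eef_pos: [459.9, 223.9, 160.0]
eef_rot: [-3.14, -0.001, 2.471]
wrist_force: [-0.9, -0.4, -0.7]
finger_gap: 11.6
finger_force: 45.0
tcp px [[276.88875162 259.65530215]] [[276.98942106 249.89020207]]
skirt front px [276.89775829 216.79673007]
t 14.65 pos [459.9 223.9 159.9] rot [-3.139e+00 -1.000e-03  2.471e+00] shift cm [-20.778  -6.866  -0.219] roll5 -7.397 j6 -0.519 F [-0.8  0.3 -1.3] gap 11.9
```

View pics/g2c.png

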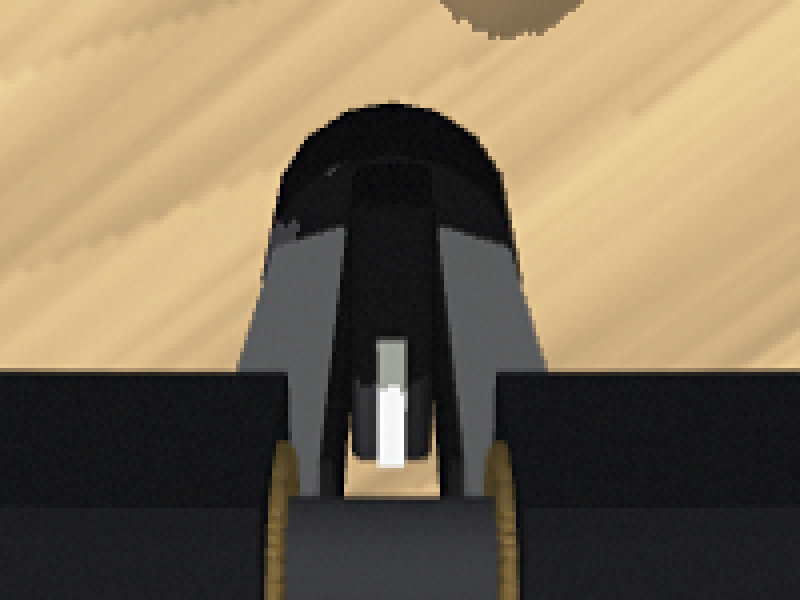

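The knob is held square between the pads: the pointer runs down the picture from crop (392,340) to (392,465), and the skirt's front arc is at (392,103).

```bash
python3 - <<'E'
from h import *
s=manip.read_state();T=s["eef_pos"];M=R.from_euler("xyz",s["eef_rot"]).as_matrix()
im,p=load("g2");f=lambda x,y:(x/4+180-.12,y/4+180-.12)
for n,u,z in(("bar rear",f(392,460),8),("line start",f(392,340),8),("skirt bottom front",f(392,103),-51)):
    print(n,((plane(p,f(0,0) if 0 else u,T[2]+z)-T)@M).round(1))
im,p=load("k2");c=project(p,[461,224,40])[0].astype(int)-45;M2=R.from_euler("xyz",[np.pi,0,2.47]).as_matrix()
for n,u,z in(("line start",(230,230),59),("line end",(230,350),59),("skirt far",(230,98),0)):
    print("k2",n,((plane(p,c+np.array(u)/5-.1,z)-[461.1,223.8,z])@M2).round(1))
E
```

```text
bar rear [[-18.7   0.6  -8. ]]
line start [[ 0.2  0.6 -8. ]]
skirt bottom front [[21.3  0.7 51. ]]
k2 line start [[0.9 0.7 0. ]]
k2 line end [[-18.8   0.7   0. ]]
k2 skirt far [[22.6  1.   0. ]]
```

```bash
python3 - <<'E'
from h import *
plan([546.9,41.2,158],np.pi-0.025)
E
```

```text
t 14.65 pos [459.9 223.9 159.9] rot [-3.139e+00 -1.000e-03  2.471e+00] shift cm [-18.172  -8.906   0.189] roll5 -7.397 j6 -0.519 F [-0.8  0.3 -1.3] gap 11.9
```

```bash
python3 -m creep '[[-1,[-18.2,-8.9,0],-7.4],[-1,[-18.2,-8.9,0],-7.4],[-1,[-18.2,-8.9,0],-7.4],[-1,[-18.2,-8.9,0],-7.4],[-1,[-18.2,-8.9,0],-7.4],[-1,[-18.2,-8.9,0],-7.4],[-1,[-18.2,-8.9,0],-7.4],[-1,[-18.2,-8.9,0],-7.4],[-1,[-18.2,-8.9,0],-7.4],[-1,[-18.2,-8.9,0],-7.4]]'; python3 - <<'E'
from h import *
plan([546.9,41.2,150],np.pi-0.025)
E
```

```text
clock: 15.65
eef_pos: [547.5, 42.1, 161.4]
eef_rot: [3.142, 0.0, 3.117]
wrist_force: [-0.1, -0.5, -0.3]
finger_gap: 11.3
finger_force: 45.0
t 15.65 pos [547.5  42.1 161.4] rot [3.142 0.    3.117] shift cm [ 0.062 -0.09   1.138] roll5 0.009 j6 -1.537 F [-0.1 -0.5 -0.3] gap 11.3
```

```bash
python3 -m creep '[[-1,[0.06,-0.08,0.5],0],[-1,[0.06,-0.08,1.2],0],[-1,[0.06,-0.08,1.6],0],[-1,[0.06,-0.08,1.8],0],[-1,[0.06,-0.08,1.8],0],[-1,[0.06,-0.08,1.8],0]]'; python3 -m creep '[[-1,[0,0,0.2],0],[-1,[0,0,0.4],0],[-1,[0,0,0.4],0]]'
```

```text
clock: 16.25
eef_pos: [547.2, 40.5, 143.4]
eef_rot: [-3.142, 0.0, 3.117]
wrist_force: [-0.0, -0.0, -1.1]
finger_gap: 11.6
finger_force: 45.0
clock: 16.55
eef_pos: [547.0, 40.5, 139.1]
eef_rot: [-3.142, -0.0, 3.117]
wrist_force: [0.3, 1.0, -0.0]
finger_gap: 11.7
finger_force: 45.0
```

```bash
python3 -m creep '[[-1,[0,0.06,0],0],[-1,[0,0.06,0.2],0],[-1,[0,0.06,0.4],0],[-1,[0,0.06,0.4],0]]'; python3 -m creep '[[-1,[0,0,0.2],0],[-1,[0,0,0.4],0],[-1,[0,0,0.5],0],[-1,[0,0,0.5],0]]'
```

```text
clock: 16.95
eef_pos: [547.0, 41.2, 135.0]
eef_rot: [3.142, -0.001, 3.117]
wrist_force: [-1.0, -0.0, -0.3]
finger_gap: 11.6
finger_force: 45.0
clock: 17.35
eef_pos: [547.1, 41.1, 130.1]
eef_rot: [-3.142, -0.0, 3.117]
wrist_force: [0.5, 1.1, -1.7]
finger_gap: 12.0
finger_force: 45.0
```

Sliding freely on the shaft. Now down to contact and press.

```bash
python3 -m creep '[[-1,[0,0,0.1],0],[-1,[0,0,0.2],0],[-1,[0,0,0.3],0],[-1,[0,0,0.4],0],[-1,[0,0,0.4],0]]' 60; python3 -m creep '[[-1,[0,0,0.1],0],[-1,[0,0,0.2],0],[-1,[0,0,0.3],0],[-1,[0,0,0.3],0]]'
```

```text
clock: 17.85
eef_pos: [547.2, 41.1, 126.5]
eef_rot: [3.142, 0.0, 3.117]
wrist_force: [-1.5, -0.3, 1.8]
finger_gap: 11.6
finger_force: 60.0
clock: 18.25
eef_pos: [547.2, 41.1, 123.4]
eef_rot: [-3.142, 0.0, 3.117]
wrist_force: [-0.3, -0.5, 5.0]
finger_gap: 11.8
finger_force: 60.0
```

```bash
python3 -m creep '[[-1,[0,0,0.1],0],[-1,[0,0,0.2],0],[-1,[0,0,0.3],0],[-1,[0,0,0.3],0]]'; python3 -m creep '[[-1,[0,0,0.1],0],[-1,[0,0,0.15],0],[-1,[0,0,0.15],0]]'; python3 -m creep '[[-1,[0,0,0.1],0],[-1,[0,0,0.1],0],[-1,[0,0,0.1],0]]'
```

```text
clock: 18.65
eef_pos: [547.3, 41.1, 120.6]
eef_rot: [3.142, 0.0, 3.117]
wrist_force: [-1.6, -0.2, 7.6]
finger_gap: 11.7
finger_force: 60.0
clock: 18.95
eef_pos: [547.3, 41.1, 119.3]
eef_rot: [3.142, 0.001, 3.117]
wrist_force: [-2.0, -0.6, 8.1]
finger_gap: 11.2
finger_force: 60.0
clock: 19.25
eef_pos: [547.6, 41.2, 119.2]
eef_rot: [3.142, 0.002, 3.117]
wrist_force: [-5.8, 0.1, 16.3]
finger_gap: 11.5
finger_force: 60.0
```

```bash
python3 -m creep '[[-1,[0,0,0.05],0],[-1,[0,0,0.1],0],[-1,[0,0,0.1],0],[-1,[0,0,0.1],0]]'; python3 - <<'E'
from h import *
t=[]
for n,k in(("scene",(297,200)),("side",(253,198))):
    A=manip.camera(n)[:,:,::-1];t.append(cv2.resize(A[k[1]-40:k[1]+30,k[0]-35:k[0]+35],(400,400),interpolation=cv2.INTER_NEAREST))
cv2.imwrite("pics/end.png",np.hstack(t));plan([547,41,119])
E
```

```text
clock: 19.65
eef_pos: [547.8, 41.2, 119.1]
eef_rot: [3.142, 0.002, 3.117]
wrist_force: [-8.5, -0.6, 25.9]
finger_gap: 11.4
finger_force: 60.0
t 19.75 pos [547.8  41.1 119.1] rot [3.142e+00 3.000e-03 3.117e+00] shift cm [ 0.079 -0.017  0.015] roll5 -0.0 j6 -1.538 F [-8.  -0.6 25.9] gap 11.5
```

View pics/end.png

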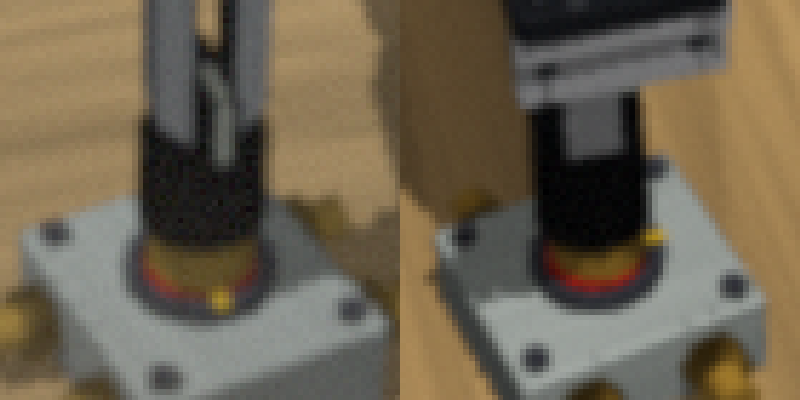

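The knob is on the shaft and bears on the spacer. Its pointer (220,130) is on the tick side (220,300), the ring is flush with the boss, and the force has risen to 26 N at the stop.

```bash
python3 -c "
from cell import manip
print(manip.sign_off())"
```

```text
the job is handed in; nothing more can be done
None
```

The job is handed in: the spacer lies on the release ring, the knob is on the shaft with its pointer on the flat's side, and the ring is held at its stop (26 N) with the knob still gripped; the nut, elbow and bottle were not touched.

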